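Wedge a shoe form in its bench stand

ROBOT

A 6-joint arm with a two-finger parallel gripper is mounted at the origin on the work surface. World frame = base frame: x ahead of the robot, y to its left, z up, the work surface at z = 0. Lengths are in m, angles in rad, forces in N, time in s.
With the tool pointing down it reaches from about 0.35 to 0.975 m from the base axis. Payload 4.9 kg.
Tool frame: the origin (TCP) lies between the finger pads; the fingertips stand 17 mm ahead of it and the grasp point (between the pads) lies 2 mm behind it (manip.nose_length is the distance from the TCP to the fingertips, in m); z points along the fingers, y is the line along which they close (so a half turn about z gives the same grasp; the last joint's range is limited). The gripper opens to 85 mm and grips with 20 to 120 N. Pads are 22 mm wide; open, the fingers measure 114 mm over their backs; the gripper's body (76 mm by 85 mm) begins 54 mm behind the grasp point. The pads swing forward as they close: fully open they stand 13 mm farther back than shut.
Start: joints at [1.037, 0.053, 1.613, -0, 1.476, -0.119], TCP at [0.252, 0.572, 0.216] pointing down, gripper open.
Joint ranges: [-3.01, 3.01], [-1.01, 2.22], [0.06, 2.58], [-1.02, 4.17], [0.09, 2.62], [-3.14, 3.14]. Speed limits (rad/s): [2.57, 2.57, 3.14, 3.14, 3.14, 3.14].

INTERFACE

Orientations are given as a unit quaternion [w, x, y, z].
In Python, from plant import manip gives the robot as it stands. The module is installed in compiled form; this text tells all that it offers.
- The arm moves only by the tool apply_moves, never from a script. Its argument "moves" is a list of rows, each a list of 3 entries, a list of its own where there are three numbers: the turn, a rotation vector about the tool's x, y, z in rad, then the shift along the tool's x, y, z in cm, then the closure, from -1 (fully open) to 1 (shut), so that 0 is half open. A call has 1 to 20 rows; each row is the pose to reach, as a shift and turn from the pose commanded when the call began, along the tool's axes at that moment; what a row does not reach only later rows make up. A row lasts 1/10 s, in which the tool goes at most 50 mm and 8.59 degrees, less where a joint would pass 70% of its speed; a pose out of reach is approached as far as the arm can. A call with a gripper value outside its range is refused whole. The fingers move at their own pace and stop on an object; the grip force is fixed at half the most. Time passes only in rows, so rows that repeat a pose let the fingers close. It gives the time, the measured TCP pose, the force, the opening and the grip force at its end, in the units of the state.
- manip.state(): the state, without advancing time (a new reading comes with each control period).
- manip.grab_frame(name): name is "scene" or "top"; returns a dict with "image" (420x560x3 uint8, red, green, blue), "K" (3x3 intrinsics, pixels), "rvec" (rotation vector, rad) and "tvec" (3), from world to camera coordinates, as OpenCV has them. Camera axes: x right, y down, z forward; pixel columns grow to the right and rows downward; lengths in m; the calibration is good to about 2 mm. A picture is of the moment at which its call begins. There is no depth.
- manip.job_done(): hands the job in; it is judged then, once.
Trained networks look in a picture, given as the dict that the camera call returned (one of the last four; its "shot" number tells which), for a name from the list of things; names that differ only in an ending like _2 or _b are one class to them, and where a whole thing is asked for, a point or a joint stands for the part that bears it (a point fixed in the world has none). Each returns a list of dicts, best first, with "score" (0 to 1); they miss things now and then, are a little off and sometimes report something else, mostly with a low value. They report only what shows in the picture. A call takes as long as a camera call.
- manip.look_for(picture, label): "location" ([x, y, z] in m, in the coordinates of the camera as it stood for that picture, good to about 4 mm: the middle of the surface that is visible of it).
- manip.silhouettes(picture, label): "pixels" (420x560 bool, what is visible of it).
- manip.spot_point(picture, label): "location" ([x, y, z] in m, in the coordinates of the camera as it stood for that picture, good to about 4 mm: a listed point, or the origin of a listed thing).
The state is a dict: "time": time; "joint_pos": joint angles; "joint_vel": joint speeds; "joint_efforts": joint torques, N m; "tool_pos": TCP position; "tool_rot": TCP orientation; "contact_force": force on the tool from outside, world axes, zero at the start; "ft_torque": the same for the moment, N m; "gripper_width": opening from 0.0 (shut) to 1.0 (fully open); "grasp_force": force on a finger pad.
Only numpy, scipy, OpenCV 4.12 (cv2) and the standard library are available. Lean on these libraries where they do the work, as an engineer would, in place of code of your own. Each camera call takes 0.05 s, during which the arm holds its last target. There are 200 camera calls.

TASK

Take the yellow shoe form out of the wooden rack, lower its tapered shank gently into the white socket of the blue bench stand and let go of it while it still stands loose. Then drive it home with light taps of the red mallet on its sole until it is wedged tight and upright. Put the mallet back down on the table and leave the other things alone.

Things in the scene. Friction and masses are not known exactly. Their poses are not given: they have to be found in the camera images.
- form: Yellow shoe form, sole up, 201 mm long (toe 104, heel 97 mm from the shank axis), 0.45 kg. Origin: shank axis at the underside of its steel collar (48 mm across, 14 high); z up, x to the toe. Waist to grip, near its top: 50 mm wide across y, straight for x -20 to 20, 14 to 79 mm above the origin. Square steel shank below, sides along x and y: 26 mm wide, 10 mm at the tip 80 mm down.
- form_sole (a point): Middle of the form's flat yellow sole, marked by a dark steel disc 32 mm across, on the shank axis 80.5 mm above form's origin: the place to tap.
- form_big: Green shoe form, 221 mm long, same make and height, in the rack's other hole: leave it. The rack is plywood, its top 90 mm above the table; each form hangs on its collar, shank in a loose hole, the holes 124 mm apart across the forms' width. Which form is in which hole varies.
- socket (a point): Centre of the blue stand's top face (56 mm square, 112 mm above the table, base 150 mm across, fixed), z up, x and y along the hole's sides. In the hole a split nylon liner tapered like the shank; its mouth, 22 mm square, lies 0 to 14 mm below this face (wear, unmeasured). A knock-out pin under it holds a loose form's origin 21 to 24 mm above this point; a push of 8 N moves it down.
- jaw0 (a joint): How far the liner's sides are spread, m: 0 until the form's origin sinks to 20 mm above the liner's mouth (6 to 20 mm above socket), then 0.0001 per mm. A loose form does not spread it; wedging takes 12 N more per mm. Home is 0.00017 or more: taps of 25 to 32 N between mallet and sole reach it, then it hardly sinks further. Over 40 N cracks the liner. Reading too noisy to use.
- mallet: Red soft-face mallet with white nylon faces, 0.36 kg, standing on one face. Origin: centre of that face, z up along the head (46 mm across, 76 high), x along the wooden handle, which is level, 20 mm wide, 28 high, its axis 38 mm above the origin, reaching from the head to x 168 mm. It may be gripped by handle or head.
- mallet_grip (a point): On the handle's axis, 65 mm from the head's axis, 38 mm above the mallet's lower face: a place to grip, across the handle, so that the lower face strikes.
- paint_red: Small red paint bottle, 34 mm across, 95 high, bystander. Origin: centre of its underside.
- paint_teal: Small green paint bottle, same size, bystander.
- paint_sky: Small blue paint bottle, same size, bystander.
- brush_jar: Glass jar of brushes, 76 mm across, about 240 high with the brushes, bystander. Origin: centre of its underside.
- blue_bottle: Large blue paint bottle, 72 mm across, 170 high, bystander.
- sneaker: White, grey and blue sneaker, 290 mm long, 96 wide, 100 high, bystander.

How it is judged:
By the outcome, as a careful person would: the job done as asked, in the order asked, and still so for the second after the job is handed in, with the robot touching nothing.
It also fails if it takes over 72 s, if anything falls off the work surface, if the arm or the gripper's body presses on something with over 40 N, if the wrist force passes 120 N, or if a joint passes its speed limit or range.

## Working session

There is one attempt and no reset: what is moved stays moved. The work goes in short steps, Python scripts to look and compute and a tool call to move; the robot and the scene stay as the last step left them, time stands still between calls to the robot, and variables do not carry over. Pictures are saved under pics/ and viewed, at most 13 in all, crops included, and the job is handed in when it is done.

Besides the shell and the picture viewer there is one more tool, called after ">>>" as a command line: name --argument value ..., lists and objects as JSON in quotes. apply_moves: Moves the arm, as the interface text tells. Its arguments: {"type":"object","properties":{"moves":{"type":"array"}},"required":["moves"]}

```bash
mkdir -p pics; cat > h.py <<'E'
import numpy as np, cv2
from scipy.spatial.transform import Rotation as R
from plant import manip
def w(p,c):
    return cv2.Rodrigues(np.array(p['rvec'],float))[0].T@(np.array(c)-np.array(p['tvec']).ravel())
def proj(p,X): return cv2.projectPoints(np.array(X,float).reshape(-1,3),np.array(p['rvec'],float),np.array(p['tvec'],float),np.array(p['K']),None)[0].reshape(-1,2)
def ray(p,uv,z):
    Rm=cv2.Rodrigues(np.array(p['rvec'],float))[0]; C=-Rm.T@np.array(p['tvec']).ravel()
    d=Rm.T@np.linalg.inv(p['K'])@np.array([uv[0],uv[1],1.]); return C+d*(z-C[2])/d[2]
def toolR(s=None):
    q=np.array((s or manip.state())['tool_rot']); return R.from_quat(q[[1,2,3,0]])
def save(p,n): cv2.imwrite('pics/'+n,p['image'][:,:,::-1])
E
python3 - <<'E'
from h import *
np.set_printoptions(precision=4,suppress=True)
P={n:manip.grab_frame(n) for n in('scene','top')}
for n,p in P.items():
    save(p,n+'0.png')
    print(n,'cam',w(p,[0,0,0]),'K',p['K'][0][0])
    for l in ['form','form_sole','form_big','socket','mallet','mallet_grip','brush_jar','blue_bottle','sneaker','paint_red','paint_teal','paint_sky']:
        for f in ('spot_point',):
            print(l,[(round(d['score'],2),w(p,d['location'])) for d in getattr(manip,f)(p,l)[:2]])
s=manip.state();print(s['tool_pos'],toolR(s).as_matrix(),s['gripper_width'],manip.nose_length)
a=cv2.hconcat([P['scene']['image'],P['top']['image']])
E
```

```text
scene cam [ 1.0307 -0.6022  0.789 ] K 414.64364213600015
form [(0.59, array([0.5941, 0.188 , 0.0913])), (0.55, array([ 0.7481, -0.119 ,  0.0035]))]
form_sole [(0.69, array([0.5916, 0.1881, 0.1732])), (0.22, array([ 0.7498,  0.1924, -0.0051]))]
form_big [(0.88, array([0.5651, 0.3102, 0.0892]))]
socket [(0.65, array([ 0.5901, -0.0979,  0.1092]))]
mallet [(0.94, array([ 0.5422, -0.3447,  0.0021]))]
mallet_grip [(0.72, array([ 0.4805, -0.3671,  0.0372]))]
brush_jar [(0.82, array([ 0.7255, -0.3268,  0.0002]))]
blue_bottle [(0.65, array([ 0.6413, -0.4792,  0.0005])), (0.29, array([ 0.7484,  0.1902, -0.0026]))]
sneaker [(0.97, array([ 0.7515,  0.1862, -0.0024]))]
paint_red [(0.95, array([ 0.7022, -0.1729,  0.0001]))]
paint_teal [(0.96, array([ 0.7494, -0.1171,  0.0031]))]
paint_sky [(0.84, array([ 0.7026, -0.0646, -0.0001])), (0.15, array([ 0.4824, -0.3646,  0.0354]))]
top cam [ 0.3498 -0.0507  1.4631] K 500.4371186110429
form [(0.6, array([0.5922, 0.1905, 0.09  ]))]
form_sole [(0.72, array([0.5899, 0.1906, 0.1721]))]
form_big [(0.61, array([0.5678, 0.3146, 0.0866]))]
socket [(0.88, array([ 0.5931, -0.096 ,  0.1134]))]
mallet [(0.83, array([ 0.543 , -0.3382,  0.0003]))]
mallet_grip [(0.57, array([ 0.4801, -0.3648,  0.04  ])), (0.21, array([ 0.6387, -0.4817, -0.004 ]))]
brush_jar [(0.88, array([ 0.7199, -0.3241, -0.0005]))]
blue_bottle [(0.6, array([ 0.6398, -0.4843,  0.0002]))]
sneaker [(0.92, array([0.7509, 0.1882, 0.001 ]))]
paint_red [(0.7, array([ 0.7008, -0.0659,  0.0005])), (0.66, array([ 0.7088, -0.1774, -0.003 ]))]
paint_teal [(0.68, array([ 0.7508, -0.1209, -0.0018]))]
paint_sky [(0.6, array([ 0.6994, -0.0636, -0.0001])), (0.17, array([ 0.6421, -0.4823, -0.    ]))]
[0.2519 0.572  0.2164] [[-0.9152  0.4031 -0.    ]
 [ 0.4031  0.9152  0.    ]
 [ 0.      0.     -1.    ]] 1.0036920552141386 0.017
```

View pics/scene0.png

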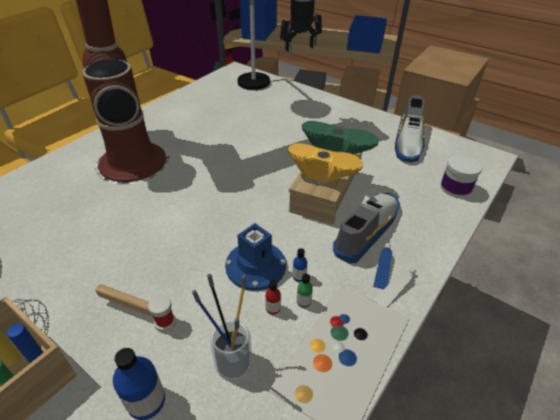

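View pics/top0.png

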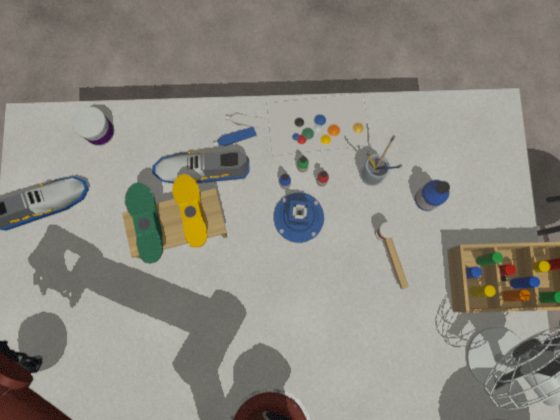

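The scene view shows the yellow form (disc ~(323,155)) in the near rack hole, the blue stand at (255,240) and the mallet at (163,313). In the top view the form's disc is at (190,211), the socket at (299,211), and the mallet head at (382,231) with its handle running to (405,285). Next I measure the yaw angles.

```bash
cat > m.py <<'E'
from h import *
np.set_printoptions(precision=4,suppress=True)
p=manip.grab_frame('top')
def axis(l,z):
    m=manip.silhouettes(p,l)[0]['pixels']
    c=np.argwhere(m)[:,::-1]
    X=np.array([ray(p,u,z)[:2] for u in c]);d=X-X.mean(0)
    v=np.linalg.svd(d,full_matrices=False)[2][0]; t=d@v;o=d@[-v[1],v[0]]
    print(l,len(c),'mean',X.mean(0),'ang',np.degrees(np.arctan2(v[1],v[0])),'ext',t.min(),t.max(),o.min(),o.max(),'v',v)
    return m
if __name__=='__main__':
    mf=axis('form',.165);axis('form_big',.165);mm=axis('mallet',.045)
    im=p['image'][:,:,::-1]
    A=cv2.resize(im[170:260,255:345],(400,400),interpolation=cv2.INTER_CUBIC)
    B=cv2.resize(im[165:255,145:235],(400,400),interpolation=cv2.INTER_CUBIC)
    cv2.imwrite('pics/c1.png',np.hstack([A,B]))
    # stand top square: edge fit from blueness
    for l in('form_sole','socket','mallet_grip','mallet'):
        L=[]
        for n in('top','scene','top','scene'):
            q=manip.grab_frame(n);r=manip.spot_point(q,l)
            if r:L.append(w(q,r[0]['location']))
        print(l,np.array(L))
E
python3 m.py
```

```text
form 1653 mean [0.5994 0.1908] ang -166.06475223894876 ext -0.10189242964902293 0.10362163172538995 -0.036893349106652755 0.0342964152839854 v [-0.9706 -0.2408]
form_big 1954 mean [0.5708 0.3095] ang -166.0331067194342 ext -0.10926299753281855 0.10859722067226912 -0.03807325997767785 0.0380870626590832 v [-0.9704 -0.2414]
mallet 727 mean [ 0.4878 -0.3589] ang -165.15206021484397 ext -0.0822615373846991 0.11059008469189187 -0.03124496941407092 0.029875210614297817 v [-0.9666 -0.2563]
form_sole [[0.5907 0.1881 0.1721]
 [0.5941 0.1891 0.1743]
 [0.5891 0.1929 0.1724]
 [0.5916 0.1907 0.1726]]
socket [[ 0.5919 -0.0951  0.1109]
 [ 0.5923 -0.1017  0.1121]
 [ 0.5956 -0.0969  0.1074]
 [ 0.5959 -0.1017  0.1119]]
mallet_grip [[ 0.4802 -0.3613  0.0448]
 [ 0.4796 -0.3657  0.0381]
 [ 0.4782 -0.3643  0.0416]
 [ 0.4814 -0.3639  0.0391]]
mallet [[ 0.5431 -0.3397 -0.0011]
 [ 0.5428 -0.3481 -0.0002]
 [ 0.5433 -0.3401  0.0008]
 [ 0.5422 -0.3462  0.0003]]
```

View pics/c1.png

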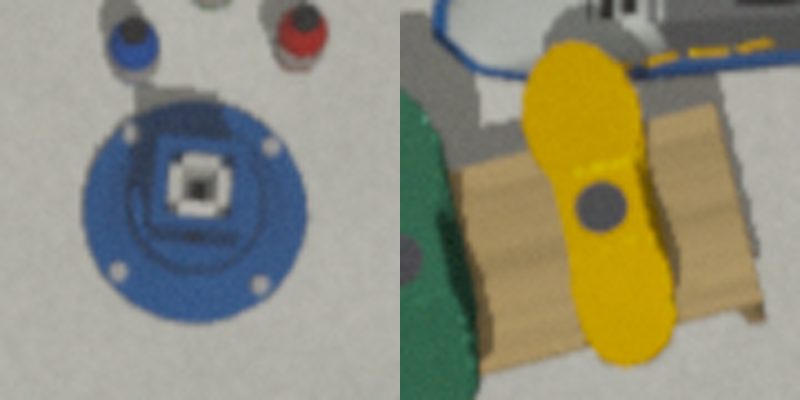

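The crop shows the stand's four base screws at crop pixels (130,132), (271,147), (260,285) and (118,271), so the stand is turned about 5° clockwise. The white liner is at (199,187), and the form's dark disc is at (601,207) with the toe pointing up (+x). I'll refine these by thresholding in both cameras.

```bash
cat > c.py <<'E'
from h import *
np.set_printoptions(precision=4,suppress=True)
def blobs(p,X,mask,r):
    u=proj(p,X)[0]; yy,xx=np.mgrid[:420,:560]
    m=(mask&(np.hypot(xx-u[0],yy-u[1])<r)).astype(np.uint8)
    n,l,st,c=cv2.connectedComponentsWithStats(m,connectivity=8)
    return [(st[i,4],c[i],l==i) for i in np.argsort(-st[1:,4])+1] if n>1 else []
if __name__=='__main__':
  for n in('top','scene'):
    p=manip.grab_frame(n);I=p['image'].astype(int);hs=cv2.cvtColor(p['image'],cv2.COLOR_RGB2HSV).astype(int)
    dark=hs[...,1]<110
    b=blobs(p,[.591,.190,.1705],dark,9)
    print(n,'disc',[(a,c,ray(p,c,.1705)) for a,c,_ in b[:1]])
    white=hs[...,1]<100
    b=blobs(p,[.594,-.098,.112],white,14)
    print(n,'liner',[(a,c,ray(p,c,.112)) for a,c,_ in b[:2]])
    pts=np.argwhere(b[0][2])[:,::-1]
    W=np.array([ray(p,q,.112)[:2] for q in pts]);r=cv2.minAreaRect(W.astype(np.float32)*1000);print(r)
    # orientation by 4-fold moment
    d=W-W.mean(0);z=d[:,0]+1j*d[:,1];print('4fold deg',np.degrees(np.angle(-(z**4).sum()))/4)
    b=blobs(p,[.594,-.098,.012],white,70 if n=='scene' else 48)
    S=[ray(p,c,.012)[:2] for a,c,_ in b if 3<=a<40]
    for s_ in S: 
        e=s_-np.array([.594,-.098]);print('  screw',s_,np.hypot(*e),np.degrees(np.arctan2(e[1],e[0])))
    r=manip.look_for(p,'socket');print(len(r))
E
python3 c.py
```

```text
top disc [(np.int32(94), array([189.883, 211.117]), array([0.5927, 0.1897, 0.1705]))]
top liner [(np.int32(216), array([299.4537, 211.2361]), array([ 0.5949, -0.1004,  0.112 ])), (np.int32(15), array([301.8667, 199.0667]), array([ 0.6288, -0.1082,  0.112 ]))]
((594.2262573242188, -100.53228759765625), (41.19176483154297, 41.8396110534668), 88.207275390625)
4fold deg -8.418295688158146
  screw [ 0.5786 -0.0982] 0.015404243598397144 -179.42397274058783
  screw [ 0.6087 -0.0692] 0.03233786832617882 62.903471971194065
1
scene disc [(np.int32(57), array([323.0702, 154.386 ]), array([0.5916, 0.1901, 0.1705]))]
scene liner [(np.int32(201), array([254.0995, 235.7811]), array([ 0.5982, -0.1041,  0.112 ])), (np.int32(156), array([254.3269, 225.0705]), array([ 0.5766, -0.0768,  0.112 ]))]
((597.5643310546875, -103.6683120727539), (39.566078186035156, 39.512535095214844), 84.73816680908203)
4fold deg -3.0745875569166987
  screw [ 0.6334 -0.1499] 0.06516267590890046 -52.79302799113445
  screw [ 0.5901 -0.0636] 0.03466306479576751 96.47935703699507
1
```

```bash
cat >> h.py <<'E'
def plan(xy,z,yaw):
    """yaw: world angle (deg) of wanted tool y. prints turn about tool z and shift (cm)"""
    s=manip.state();Rt=toolR(s).as_matrix();d=np.array([*xy,z])-s['tool_pos']
    c=np.degrees(np.arctan2(Rt[1,1],Rt[0,1]));t=(yaw-c+90)%180-90
    print('turn z',-np.radians(t),'shift cm',Rt.T@d*100,'axes',Rt.round(3).tolist())
E
python3 - <<'E'
from h import *
np.set_printoptions(precision=4,suppress=True)
p=manip.grab_frame('top')
S=[(np.array(c)+.5)*.225-.5+[255,170] for c in((130,132),(271,147),(260,285),(118,271))]
W=np.array([ray(p,s,.012)[:2] for s in S]);print(W,W.mean(0))
d=W-W.mean(0);print((np.degrees(np.arctan2(d[:,1],d[:,0]))+45)%90, np.hypot(*d.T))
for a,b in (((388,240),(404,285)),):
    A,B=ray(p,a,.045),ray(p,b,.045);print(A,B,np.degrees(np.arctan2(*(B-A)[1::-1])))
plan([.5922,.1899],.26,104)
E
```

```text
[[ 0.6502 -0.0592]
 [ 0.6374 -0.1526]
 [ 0.5451 -0.1417]
 [ 0.557  -0.0486]] [ 0.5974 -0.1005]
[83.0798 82.4762 83.2031 82.9107] [0.067  0.0656 0.0665 0.0658]
[ 0.5168 -0.3517  0.045 ] [ 0.3892 -0.3879  0.045 ] -164.16572100261652
turn z -0.6591228889412825 shift cm [-46.5445 -21.2535  -4.3602] axes [[-0.915, 0.403, 0.0], [0.403, 0.915, -0.0], [-0.0, -0.0, -1.0]]
```

>>> apply_moves --moves '[[[0,0,0],[0,0,-4.5],-1],[[0,0,-0.66],[-46.5,-21.2,-4.5],-1],[[0,0,-0.66],[-46.5,-21.2,-4.5],-1],[[0,0,-0.66],[-46.5,-21.2,-4.5],-1],[[0,0,-0.66],[-46.5,-21.2,-4.5],-1],[[0,0,-0.66],[-46.5,-21.2,-4.5],-1],[[0,0,-0.66],[-46.5,-21.2,-4.5],-1],[[0,0,-0.66],[-46.5,-21.2,-4.5],-1],[[0,0,-0.66],[-46.5,-21.2,-4.5],-1],[[0,0,-0.66],[-46.5,-21.2,-4.5],-1],[[0,0,-0.66],[-46.5,-21.2,-4.5],-1],[[0,0,-0.66],[-46.5,-21.2,-4.5],-1],[[0,0,-0.66],[-46.5,-21.2,-4.5],-1],[[0,0,-0.66],[-46.5,-21.2,-4.5],-1]]'

```text
time: 4.75
tool_pos: [0.5919, 0.1905, 0.2612]
tool_rot: [-0.0, -0.122, 0.993, 0.0]
contact_force: [-0.8, 0.3, -0.4]
gripper_width: 1.001
grasp_force: 0.0
```

>>> apply_moves --moves '[[[0,0,0],[0,0,4],-1],[[0,0,0],[0,0,8],-1],[[0,0,0],[0,0,11],-1],[[0,0,0],[0,0,12.3],-1],[[0,0,0],[0,0,12.3],-1],[[0,0,0],[0,0,12.3],1],[[0,0,0],[0,0,12.3],1],[[0,0,0],[0,0,12.3],1],[[0,0,0],[0,0,12.3],1],[[0,0,0],[0,0,12.3],1],[[0,0,0],[0,0,12.3],1],[[0,0,0],[0,0,12.3],1]]'

```text
time: 5.95
tool_pos: [0.5938, 0.1908, 0.1415]
tool_rot: [0.002, -0.122, 0.993, 0.0]
contact_force: [0.1, -0.6, 6.0]
gripper_width: 0.566
grasp_force: 63.3
```

>>> apply_moves --moves '[[[0,0,0],[0,0,-1],1],[[0,0,0],[0,0,-3],1],[[0,0,0],[0,0,-6],1],[[0,0,0],[0,0,-9],1],[[0,0,0],[0,0,-12],1],[[0,0,0],[0,0,-14],1],[[0,0,0],[0,0,-15],1],[[0,0,0],[0,0,-15],1]]'

```text
time: 6.75
tool_pos: [0.5924, 0.1907, 0.2897]
tool_rot: [0.001, -0.122, 0.992, 0.0]
contact_force: [0.2, 0.5, -3.8]
gripper_width: 0.563
grasp_force: 62.9
```

```bash
python3 - <<'E'
from h import *
np.set_printoptions(precision=4,suppress=True)
s=manip.state();print(s['tool_pos'],s['contact_force'],s['gripper_width'])
p=manip.grab_frame('top');r=manip.spot_point(p,'form_sole');print([(d['score'],w(p,d['location'])) for d in r[:2]])
p=manip.grab_frame('scene');save(p,'s1.png');r=manip.spot_point(p,'form');print([(d['score'],w(p,d['location'])) for d in r[:2]])
plan([.595,-.1005],.287,83)
E
```

```text
[0.5924 0.1907 0.2897] [ 0.1994  0.4701 -3.8371] 0.5627467716413579
[(0.63, array([0.5891, 0.1911, 0.3213]))]
[(0.59, array([0.5894, 0.1887, 0.2331]))]
turn z 0.3673378580089046 shift cm [  6.6763 -28.3131  -0.0937] axes [[-0.97, -0.243, -0.004], [-0.243, 0.97, -0.001], [0.004, 0.0, -1.0]]
```

View pics/s1.png

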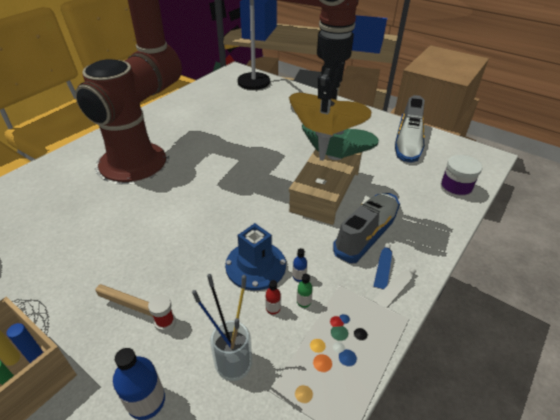

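The form hangs upright in the gripper at (330,115), with its shank clear of the rack. Carrying it over the socket.

>>> apply_moves --moves '[[[0,0,0],[0.3,-1.4,0],1],[[0,0,0.03],[1.0,-4.0,0],1],[[0,0,0.1],[1.7,-7.5,0],1],[[0,0,0.15],[2.6,-11,0],1],[[0,0,0.2],[3.4,-14.5,0],1],[[0,0,0.25],[4.2,-18,0],1],[[0,0,0.3],[5.0,-21.5,0],1],[[0,0,0.34],[5.8,-25,0],1],[[0,0,0.367],[6.4,-27.3,0],1],[[0,0,0.367],[6.7,-28.3,0],1],[[0,0,0.367],[6.7,-28.3,0],1],[[0,0,0.367],[6.7,-28.3,0],1]]'

```text
time: 8.15
tool_pos: [0.5955, -0.0997, 0.288]
tool_rot: [-0.0, 0.061, 0.998, 0.0]
contact_force: [-0.5, 0.7, -3.4]
gripper_width: 0.569
grasp_force: 63.0
```

```bash
python3 - <<'E'
from h import *
np.set_printoptions(precision=4,suppress=True)
s=manip.state();print(s['tool_pos'],s['contact_force'],s['ft_torque'],toolR(s).as_matrix())
for n in('top','scene'):
    p=manip.grab_frame(n);save(p,n+'2.png')
    for l in('form_sole','form','socket'):
        r=manip.spot_point(p,l);print(n,l,[(d['score'],w(p,d['location'])) for d in r[:1]])
    if n=='scene':
        I=p['image'][:,:,::-1][80:300,170:350];cv2.imwrite('pics/c2.png',cv2.resize(I,None,fx=2.7,fy=2.7,interpolation=cv2.INTER_CUBIC))
plan([.595,-.1005],.287,83)
E
```

```text
[ 0.5955 -0.0997  0.288 ] [-0.5319  0.7111 -3.4049] [-0.0019 -0.012  -0.0309] [[-0.9927  0.121  -0.0006]
 [ 0.121   0.9927  0.0009]
 [ 0.0007  0.0008 -1.    ]]
top form_sole [(0.62, array([ 0.5909, -0.0986,  0.3218]))]
top form [(0.62, array([ 0.5959, -0.0971,  0.2349]))]
top socket [(0.81, array([ 0.5941, -0.0973,  0.1139]))]
scene form_sole [(0.67, array([ 0.5943, -0.098 ,  0.3187]))]
scene form [(0.7, array([ 0.5978, -0.0968,  0.2366]))]
scene socket [(0.57, array([ 0.593 , -0.1013,  0.1131]))]
turn z 0.0012703919312135952 shift cm [ 0.0655 -0.0898  0.1438] axes [[-0.993, 0.121, 0.0], [0.121, 0.993, 0.0], [-0.0, 0.0, -1.0]]
```

View pics/c2.png

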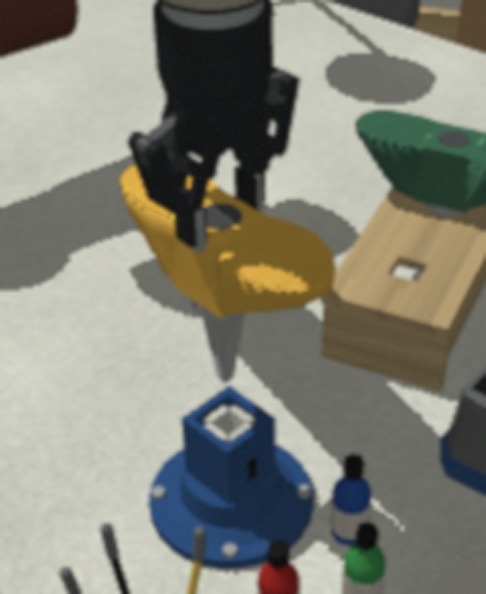

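The shank tip at crop (226,378) hangs straight above the hole at (228,423). Lowering in stages.

>>> apply_moves --moves '[[[0,0,0],[0,0,1.5],1],[[0,0,0],[0,0,3.5],1],[[0,0,0],[0,0,5.5],1],[[0,0,0],[0,0,7],1],[[0,0,0],[0,0,8],1],[[0,0,0],[0,0,8.5],1],[[0,0,0],[0,0,9],1],[[0,0,0],[0,0,9],1],[[0,0,0],[0,0,9],1]]'

```text
time: 9.45
tool_pos: [0.5961, -0.1004, 0.1992]
tool_rot: [0.001, 0.061, 0.998, -0.0]
contact_force: [-0.0, 0.4, -3.7]
gripper_width: 0.566
grasp_force: 63.0
```

>>> apply_moves --moves '[[[0,0,0],[0,0,0.4],1],[[0,0,0],[0,0,0.8],1],[[0,0,0],[0,0,1.0],1],[[0,0,0],[0,0,1.0],1],[[0,0,0],[0,0,1.0],1]]'

```text
time: 9.95
tool_pos: [0.5958, -0.1002, 0.1883]
tool_rot: [0.0, 0.061, 0.998, 0.0]
contact_force: [0.4, -0.7, -4.1]
gripper_width: 0.566
grasp_force: 63.0
```

>>> apply_moves --moves '[[[0,0,0],[0,0,0.1],1],[[0,0,0],[0,0,0.15],1],[[0,0,0],[0,0,0.15],1]]'

```text
time: 10.25
tool_pos: [0.5959, -0.1003, 0.1871]
tool_rot: [0.0, 0.061, 0.998, -0.0]
contact_force: [1.4, 0.4, -1.8]
gripper_width: 0.563
grasp_force: 63.1
```

>>> apply_moves --moves '[[[0,0,0],[0,0,0.05],1],[[0,0,0],[0,0,0.1],1],[[0,0,0],[0,0,0.1],1]]'

```text
time: 10.55
tool_pos: [0.5963, -0.1003, 0.1871]
tool_rot: [0.001, 0.061, 0.998, -0.0]
contact_force: [-0.1, 0.5, 1.0]
gripper_width: 0.565
grasp_force: 63.6
```

>>> apply_moves --moves '[[[0,0,0],[0,0,0],-0.3],[[0,0,0],[0,0,0],-0.6],[[0,0,0],[0,0,0],-1],[[0,0,0],[0,0,0],-1],[[0,0,0],[0,0,0],-1],[[0,0,0],[0,0,0],-1],[[0,0,0],[0,0,-1.5],-1],[[0,0,0],[0,0,-4],-1],[[0,0,0],[0,0,-8],-1],[[0,0,0],[0,0,-10],-1],[[0,0,0],[0,0,-10],-1]]'

```text
time: 11.65
tool_pos: [0.5978, -0.1008, 0.2924]
tool_rot: [0.005, 0.061, 0.998, -0.001]
contact_force: [0.8, 0.5, 0.9]
gripper_width: 0.998
grasp_force: 0.0
```

```bash
python3 - <<'E'
from h import *
np.set_printoptions(precision=4,suppress=True)
s=manip.state();print(s['time'],s['tool_pos'],s['contact_force'])
from c import blobs
for n in('top','scene'):
    p=manip.grab_frame(n)
    for l in('form_sole','form','mallet_grip','mallet'):
        r=manip.spot_point(p,l);print(n,l,[(d['score'],w(p,d['location'])) for d in r[:1]])
    u=proj(p,[.5955,-.1,.215])[0].astype(int)
    if n=='scene':
        a,b=u;A=cv2.resize(p['image'][b-60:b+80,a-70:a+70,::-1],(480,480),interpolation=cv2.INTER_CUBIC);cv2.imwrite('pics/c3.png',A)
plan([.4795,-.364],.20,104)
E
```

```text
11.65 [ 0.5978 -0.1008  0.2924] [0.8272 0.5026 0.9157]
top form_sole [(0.72, array([ 0.5953, -0.0982,  0.2147]))]
top form [(0.85, array([ 0.5986, -0.101 ,  0.1327]))]
top mallet_grip [(0.56, array([ 0.4809, -0.3634,  0.0405]))]
top mallet [(0.76, array([ 0.5406, -0.3412,  0.0014]))]
scene form_sole [(0.96, array([ 0.6006, -0.1026,  0.2194]))]
scene form [(0.82, array([ 0.6009, -0.0996,  0.1338]))]
scene mallet_grip [(0.6, array([ 0.4818, -0.3659,  0.0384]))]
scene mallet [(0.67, array([ 0.5429, -0.3459,  0.0032]))]
turn z -0.36618490849935825 shift cm [  8.2824 -27.5997   8.5005] axes [[-0.993, 0.122, -0.002], [0.122, 0.993, 0.0], [0.002, 0.0, -1.0]]
```

View pics/c3.png

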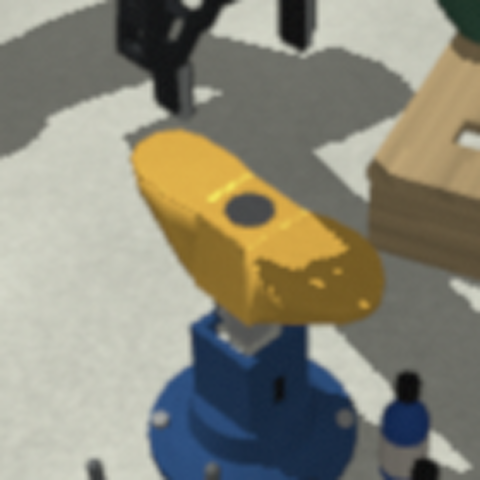

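The form now stands by itself in the socket (disc at crop (249,210), collar above the stand) and the gripper is clear. I'll grip the mallet by its head, so the tapping force runs straight through the tool. First I refine where the head is.

```bash
python3 - <<'E'
from h import *
from c import blobs
np.set_printoptions(precision=4,suppress=True)
for n in('top','scene'):
    p=manip.grab_frame(n);hs=cv2.cvtColor(p['image'],cv2.COLOR_RGB2HSV).astype(int)
    red=((hs[...,0]<8)|(hs[...,0]>172))&(hs[...,1]>130)
    b=blobs(p,[.5425,-.3435,.04],red,25)[:2]
    print(n,'red',[(a,c,ray(p,c,.04)) for a,c,_ in b])
    wood=(hs[...,0]>8)&(hs[...,0]<20)&(hs[...,1]>70)&(hs[...,2]>90)
    b=blobs(p,[.46,-.37,.045],wood,45)[0]
    W=np.array([ray(p,q,.05)[:2] for q in np.argwhere(b[2])[:,::-1]]);v=np.linalg.svd(W-W.mean(0),full_matrices=False)[2][0]
    print('handle',b[0],W.mean(0),np.degrees(np.arctan2(v[1],v[0])))
    m=manip.silhouettes(p,'mallet')[0]['pixels'];
    W=np.array([ray(p,q,.076)[:2] for q in np.argwhere(m)[:,::-1]]);print('max x',W[:,0].max(),W[W[:,0].argmax()])
    b=blobs(p,[.5425,-.3435,.076],m&(hs[...,1]<70)&(hs[...,2]>120),14)
    print('white',[(a,c,ray(p,c,.076)) for a,c,_ in b[:2]])
plan([.5425,-.3435],.16,106)
E
```

```text
top red []
handle 308 [ 0.4515 -0.3679] -164.62622125751318
max x 0.5641836012914099 [ 0.5642 -0.3346]
white [(np.int32(277), array([385.491 , 230.4404]), array([ 0.5402, -0.34  ,  0.076 ])), (np.int32(2), array([392. , 240.5]), array([ 0.5115, -0.3562,  0.076 ]))]
scene red [(np.int32(168), array([164.1369, 319.7976]), array([ 0.5577, -0.3543,  0.04  ]))]
handle 642 [ 0.454  -0.3758] 13.026902328190888
max x 0.6084820369673583 [ 0.6085 -0.3764]
white [(np.int32(324), array([158.9907, 304.2037]), array([ 0.544 , -0.3475,  0.076 ]))]
turn z -0.4010472879513444 shift cm [  2.3194 -24.7939  12.5758] axes [[-0.993, 0.121, -0.0], [0.121, 0.993, 0.0], [0.0, 0.0, -1.0]]
```

>>> apply_moves --moves '[[[0,0,-0.1],[0.5,-4,0],-1],[[0,0,-0.2],[1,-8.5,0],-1],[[0,0,-0.384],[1.5,-13,0],-1],[[0,0,-0.384],[2,-17.5,3],-1],[[0,0,-0.384],[2.3,-22,6],-1],[[0,0,-0.384],[2.3,-24.8,10],-1],[[0,0,-0.384],[2.3,-24.8,13.2],-1],[[0,0,-0.384],[2.3,-24.8,13.2],-1],[[0,0,-0.384],[2.3,-24.8,13.2],-1],[[0,0,-0.384],[2.3,-24.8,13.2],-1]]'

```text
time: 13.35
tool_pos: [0.5444, -0.3439, 0.1572]
tool_rot: [0.002, -0.131, 0.991, -0.002]
contact_force: [-0.0, 0.4, 0.4]
gripper_width: 0.999
grasp_force: 0.0
```

```bash
python3 - <<'E'
from h import *
np.set_printoptions(precision=4,suppress=True)
plan([.5421,-.3437],.048,105)
p=manip.grab_frame('scene');A=cv2.resize(p['image'][200:400,60:300,::-1],(720,600),interpolation=cv2.INTER_CUBIC);cv2.imwrite('pics/c4.png',A)
E
```

```text
turn z 0.001457944324153043 shift cm [ 0.2434  0.1151 10.9161] axes [[-0.966, -0.26, 0.004], [-0.26, 0.966, -0.003], [-0.003, -0.004, -1.0]]
```

View pics/c4.png

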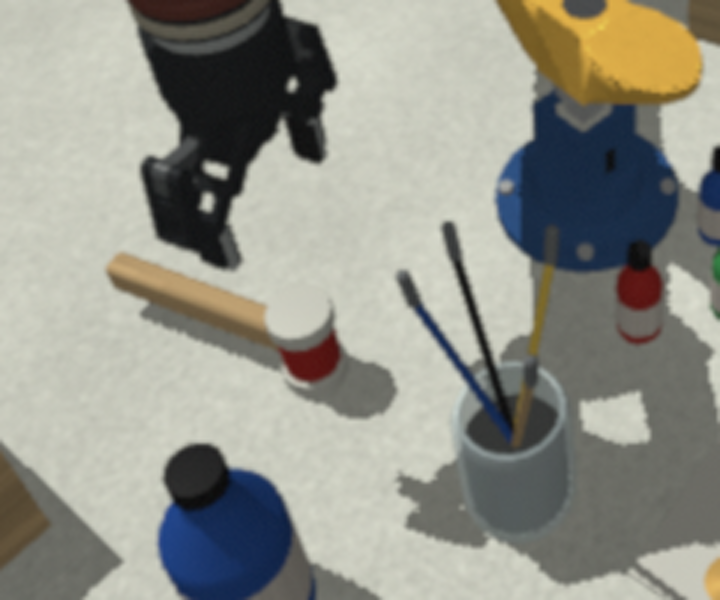

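The open gripper straddles the mallet head at crop (300,310) and nothing is in the way. Descending and gripping.

>>> apply_moves --moves '[[[0,0,0],[0,0,4],-1],[[0,0,0],[0.1,0.1,7.5],-1],[[0,0,0],[0.1,0.1,10],-1],[[0,0,0],[0.1,0.1,10.9],-1],[[0,0,0],[0.1,0.1,10.9],-1],[[0,0,0],[0.1,0.1,10.9],-1],[[0,0,0],[0.1,0.1,10.9],1],[[0,0,0],[0.1,0.1,10.9],1],[[0,0,0],[0.1,0.1,10.9],1],[[0,0,0],[0.1,0.1,10.9],1],[[0,0,0],[0.1,0.1,10.9],1],[[0,0,0],[0.1,0.1,10.9],1],[[0,0,0],[0.1,0.1,10.9],1]]'

```text
time: 14.7
tool_pos: [0.5425, -0.3438, 0.0467]
tool_rot: [0.001, -0.131, 0.991, -0.001]
contact_force: [-0.4, -0.7, 5.5]
gripper_width: 0.508
grasp_force: 60.8
```

>>> apply_moves --moves '[[[0,0,0],[0,0,-1.5],1],[[0,0,0],[0,0,-5],1],[[0,0,0],[0,0,-9],1],[[0,0,0],[0,0,-13],1],[[0,0,0],[0,0,-17],1],[[0,0,0],[0,0,-21],1],[[0,0,0],[0,0,-23],1],[[0,0,0],[0,0,-23],1],[[0,0,0],[0,0,-23],1]]'

```text
time: 15.6
tool_pos: [0.541, -0.3424, 0.2737]
tool_rot: [-0.001, -0.131, 0.991, 0.001]
contact_force: [-0.2, 0.6, -3.8]
gripper_width: 0.509
grasp_force: 62.1
```

```bash
python3 - <<'E'
from h import *
from c import blobs
np.set_printoptions(precision=4,suppress=True)
s=manip.state();print(s['tool_pos'],s['contact_force'],s['gripper_width'])
for n in('top','scene'):
    p=manip.grab_frame(n)
    for l in('form_sole','form','mallet','mallet_grip'):
        r=manip.spot_point(p,l);print(n,l,[(d['score'],w(p,d['location'])) for d in r[:1]])
    hs=cv2.cvtColor(p['image'],cv2.COLOR_RGB2HSV).astype(int)
    b=blobs(p,[.597,-.1,.2155],hs[...,1]<110,9);print('disc',[(a,c,ray(p,c,.2155)) for a,c,_ in b[:1]])
    m=manip.silhouettes(p,'form')[0]['pixels'];W=np.array([ray(p,q,.2155)[:2] for q in np.argwhere(m)[:,::-1]]);v=np.linalg.svd(W-W.mean(0),full_matrices=False)[2][0]
    print('form ang',W.mean(0),np.degrees(np.arctan2(v[1],v[0])),np.ptp(W@v))
p=manip.grab_frame('scene');A=cv2.resize(p['image'][110:330,60:330,::-1],(720,587),interpolation=cv2.INTER_CUBIC);cv2.imwrite('pics/c5.png',A)
plan([.5965,-.1],.29,85)
E
```

```text
[ 0.541  -0.3424  0.2737] [-0.183   0.5578 -3.8157] 0.5092336319048439
top form_sole [(0.84, array([ 0.6002, -0.0999,  0.2219]))]
top form [(0.97, array([ 0.6013, -0.0991,  0.1334]))]
top mallet [(0.64, array([ 0.5453, -0.3391,  0.2279]))]
top mallet_grip []
disc [(np.int32(103), array([300.9029, 201.466 ]), array([ 0.6012, -0.1011,  0.2155]))]
form ang [ 0.6062 -0.1014] 172.73727495630962 0.1961774533663898
scene form_sole [(0.78, array([ 0.6011, -0.1016,  0.2199]))]
scene form [(0.89, array([ 0.6035, -0.0998,  0.1358]))]
scene mallet [(0.67, array([ 0.5398, -0.3454,  0.2278]))]
scene mallet_grip [(0.57, array([ 0.4815, -0.362 ,  0.2641]))]
disc [(np.int32(105), array([254.4381, 200.8476]), array([ 0.6   , -0.1003,  0.2155]))]
form ang [ 0.6187 -0.1201] -15.234950596356999 0.21290452280304595
turn z 0.3495114493131357 shift cm [-11.6044  22.0358  -1.5044] axes [[-0.966, -0.259, 0.0], [-0.259, 0.966, -0.0], [-0.0, -0.0, -1.0]]
```

View pics/c5.png

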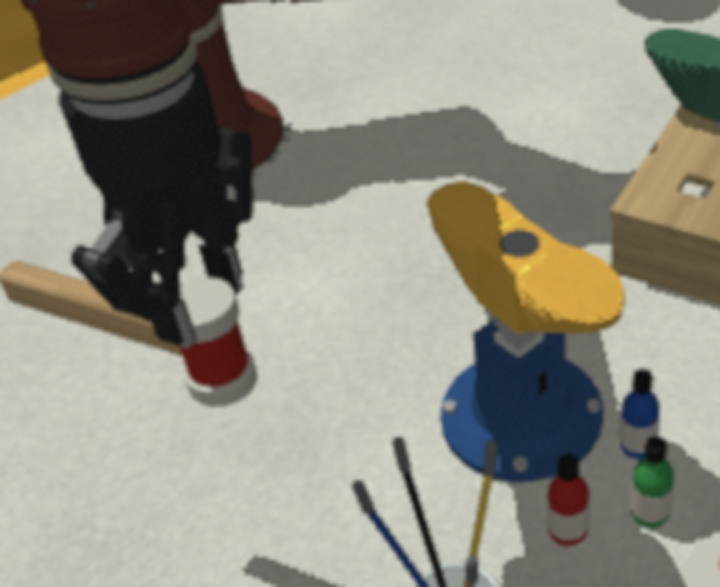

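The mallet hangs upright with its face level (crop (220,390)). The loose form stands turned as intended, with the disc at (519,243), about (0.600,-0.101). It leans slightly toward the toe, so I'll bring the mallet over the sole, a touch toward the heel side.

>>> apply_moves --moves '[[[0,0,0],[0,0,-2.6],1],[[0,0,0],[-1.2,2.2,-2.6],1],[[0,0,0],[-3.2,5.8,-2.6],1],[[0,0,0],[-5.2,9.5,-2.6],1],[[0,0,0],[-7.2,13.2,-2.6],1],[[0,0,0],[-9,16.8,-2.6],1],[[0,0,0],[-10.8,20.2,-2.6],1],[[0,0,0],[-11.8,21.9,-2.6],1],[[0,0,0],[-11.8,21.9,-2.6],1],[[0,0,0],[-11.8,21.9,-2.6],1]]'

```text
time: 17.25
tool_pos: [0.5988, -0.1007, 0.301]
tool_rot: [-0.0, -0.131, 0.991, -0.0]
contact_force: [0.2, -0.1, -2.4]
gripper_width: 0.509
grasp_force: 62.3
```

>>> apply_moves --moves '[[[0,0,0],[0,0,1],1],[[0,0,0],[0,0,2],1],[[0,0,0],[0,0,2.5],1],[[0,0,0],[0,0,2.5],1],[[0,0,0],[0,0,2.5],1]]'

```text
time: 17.75
tool_pos: [0.5985, -0.1011, 0.2755]
tool_rot: [-0.0, -0.13, 0.991, 0.0]
contact_force: [-0.6, 1.2, -3.7]
gripper_width: 0.515
grasp_force: 62.3
```

>>> apply_moves --moves '[[[0,0,0],[0,0,0.3],1],[[0,0,0],[0,0,0.6],1],[[0,0,0],[0,0,0.8],1],[[0,0,0],[0,0,0.9],1],[[0,0,0],[0,0,1.0],1],[[0,0,0],[0,0,1.0],1]]'

```text
time: 18.35
tool_pos: [0.5987, -0.1008, 0.2657]
tool_rot: [-0.0, -0.131, 0.991, 0.0]
contact_force: [0.5, 0.1, -3.4]
gripper_width: 0.51
grasp_force: 62.3
```

>>> apply_moves --moves '[[[0,0,0],[0,0,0.1],1],[[0,0,0],[0,0,0.2],1],[[0,0,0],[0,0,0.3],1],[[0,0,0],[0,0,0.3],1]]'

```text
time: 18.75
tool_pos: [0.5989, -0.1008, 0.2634]
tool_rot: [0.0, -0.131, 0.991, -0.0]
contact_force: [-0.7, 0.2, -1.5]
gripper_width: 0.51
grasp_force: 62.4
```

>>> apply_moves --moves '[[[0,0,0],[0,0,0.1],1],[[0,0,0],[0,0,0.2],1],[[0,0,0],[0,0,0.3],1],[[0,0,0],[0,0,0.3],1]]'

```text
time: 19.15
tool_pos: [0.5989, -0.1008, 0.2606]
tool_rot: [0.0, -0.131, 0.991, -0.0]
contact_force: [-0.7, 0.7, 3.5]
gripper_width: 0.509
grasp_force: 62.8
```

>>> apply_moves --moves '[[[0,0,0],[0,0,0.1],1],[[0,0,0],[0,0,0.2],1],[[0,0,0],[0,0,0.3],1],[[0,0,0],[0,0,0.3],1]]'

```text
time: 19.55
tool_pos: [0.599, -0.1006, 0.258]
tool_rot: [0.001, -0.131, 0.991, 0.0]
contact_force: [-0.7, 0.9, 5.7]
gripper_width: 0.513
grasp_force: 63.2
```

>>> apply_moves --moves '[[[0,0,0],[0,0,0.1],1],[[0,0,0],[0,0,0.2],1],[[0,0,0],[0,0,0.2],1]]'

```text
time: 19.85
tool_pos: [0.5991, -0.1004, 0.257]
tool_rot: [0.001, -0.131, 0.991, 0.0]
contact_force: [-2.7, 1.7, 8.4]
gripper_width: 0.511
grasp_force: 63.5
```

>>> apply_moves --moves '[[[0,0,0],[0,0,0.1],1],[[0,0,0],[0,0,0.2],1],[[0,0,0],[0,0,0.2],1]]'

```text
time: 20.15
tool_pos: [0.5993, -0.1002, 0.256]
tool_rot: [0.001, -0.131, 0.991, 0.0]
contact_force: [-2.7, 2.3, 11.5]
gripper_width: 0.507
grasp_force: 63.8
```

>>> apply_moves --moves '[[[0,0,0],[0,0,-0.5],1],[[0,0,0],[0,0,-1.5],1],[[0,0,0],[0,0,-4],1],[[0,0,0],[2,0,-8],1],[[0,0,0],[6,0,-10],1],[[0,0,0],[10,0,-10],1],[[0,0,0],[10,0,-10],1],[[0,0,0],[10,0,-10],1]]'

```text
time: 20.95
tool_pos: [0.5015, -0.1269, 0.3522]
tool_rot: [-0.0, -0.13, 0.991, 0.0]
contact_force: [-0.2, 0.5, -3.8]
gripper_width: 0.511
grasp_force: 62.2
```

```bash
cat > k.py <<'E'
from h import *
from c import blobs
np.set_printoptions(precision=4,suppress=True)
s=manip.state();print(s['time'],s['tool_pos'],s['contact_force'],s['gripper_width'])
Z=.209
for n in('top','scene'):
    p=manip.grab_frame(n)
    for l in('form_sole','form','mallet'):
        r=manip.spot_point(p,l);print(n,l,[(d['score'],w(p,d['location'])) for d in r[:1]])
    hs=cv2.cvtColor(p['image'],cv2.COLOR_RGB2HSV).astype(int)
    b=blobs(p,[.5985,-.1,Z],hs[...,1]<110,9);print('disc',[(a,c,ray(p,c,Z)) for a,c,_ in b[:1]])
    m=manip.silhouettes(p,'form')[0]['pixels'];W=np.array([ray(p,q,Z)[:2] for q in np.argwhere(m)[:,::-1]]);v=np.linalg.svd(W-W.mean(0),full_matrices=False)[2][0]
    print('form ang',W.mean(0),np.degrees(np.arctan2(v[1],v[0])),np.ptp(W@v))
E
python3 k.py; python3 - <<'E'
from h import *
I=[]
p=manip.grab_frame('scene');A=cv2.resize(p['image'][150:290,190:330,::-1],(400,400),interpolation=cv2.INTER_CUBIC)
p=manip.grab_frame('top');B=cv2.resize(p['image'][150:290,250:390,::-1],(400,400),interpolation=cv2.INTER_CUBIC)
cv2.imwrite('pics/c6.png',np.hstack([A,B]))
E
```

```text
20.95 [ 0.5015 -0.1269  0.3522] [-0.1846  0.4642 -3.7838] 0.510608572667375
top form_sole []
top form []
top mallet [(0.55, array([ 0.5029, -0.1236,  0.3047]))]
disc [(np.int32(11), array([293.    , 199.5455]), array([ 0.6081, -0.0814,  0.209 ]))]Traceback (most recent call last):
  File "k.py", line 12, in <module>
    m=manip.silhouettes(p,'form')[0]['pixels'];W=np.array([ray(p,q,Z)[:2] for q in np.argwhere(m)[:,::-1]]);v=np.linalg.svd(W-W.mean(0),full_matrices=False)[2][0]
      ~~~~~~~~~~~~~~~~~~~~~~~~~~~^^^
IndexError: list index out of range
```

View pics/c6.png

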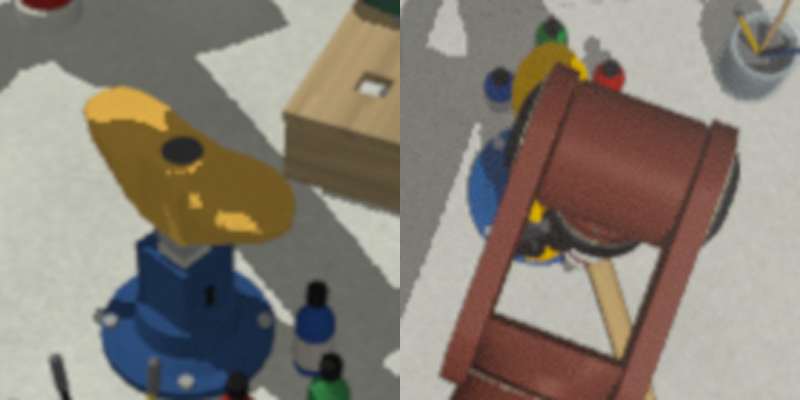

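The collar is still above the stand at crop (180,250), so the form isn't home yet. In the top view the arm hides the sole, so I'll step aside and measure its lean.

>>> apply_moves --moves '[[[0,0,0],[0,-4,0],1],[[0,0,0],[0,-8,0],1],[[0,0,0],[0,-12,0],1],[[0,0,0],[0,-14,0],1],[[0,0,0],[0,-14,0],1]]'

```text
time: 21.8
tool_pos: [0.5388, -0.2643, 0.3515]
tool_rot: [-0.001, -0.129, 0.992, 0.0]
contact_force: [0.0, 0.3, -4.2]
gripper_width: 0.508
grasp_force: 62.5
```

```bash
cat > tilt.py <<'E'
from h import *
from scipy.optimize import least_squares
np.set_printoptions(precision=4,suppress=True)
# triangulate sole disc; and from it + z compare with rack (upright) reference
def disc(p,X,r=10):
    from c import blobs
    hs=cv2.cvtColor(p['image'],cv2.COLOR_RGB2HSV).astype(int)
    b=blobs(p,X,(hs[...,1]<120),r)
    return b[0][1],b[0][0]
def tri(ps,us):
    f=lambda X:np.concatenate([proj(p,X)[0]-u for p,u in zip(ps,us)])
    r=least_squares(f,[.6,-.1,.2]);return r.x,r.fun
E
cat > k2.py <<'E'
from tilt import *
ps=[manip.grab_frame(n) for n in('top','scene')]
d=[disc(p,[.599,-.1,.209]) for p in ps];print(d)
print('disc',*tri(ps,[q[0] for q in d]))
ms=[manip.silhouettes(p,'form') for p in ps]
for p,m in zip(ps,ms):
    m=m[0]['pixels'];W=np.array([ray(p,q,.209)[:2] for q in np.argwhere(m)[:,::-1]]);v=np.linalg.svd(W-W.mean(0),full_matrices=False)[2][0]
    print('form',W.mean(0),np.degrees(np.arctan2(v[1],v[0])),np.ptp(W@v))
for p in ps:
    for l in('form_sole','form'):
        r=manip.spot_point(p,l);print(l,[(x['score'],w(p,x['location'])) for x in r[:1]])
s=manip.state();print(s['time'],s['tool_pos'],s['contact_force'])
np.savez('k2.npz',m0=ms[0][0]['pixels'],m1=ms[1][0]['pixels'])
E
python3 k2.py
```

```text
[(array([300.5   , 203.2632]), np.int32(114)), (array([253.4175, 202.0874]), np.int32(103))]
disc [ 0.5974 -0.1004  0.2107] [ 0.086   0.0789  0.0952 -0.0177]
form [ 0.6026 -0.1003] 173.13294303759596 0.19952348589731728
form [ 0.6149 -0.1188] -13.794041214773436 0.20836931812922055
form_sole [(0.77, array([ 0.5971, -0.0991,  0.2116]))]
form [(0.84, array([ 0.5966, -0.1001,  0.1276]))]
form_sole []
form [(0.69, array([ 0.5986, -0.1024,  0.1259]))]
22.2 [ 0.5385 -0.2611  0.3533] [ 0.0248  0.5976 -2.6796]
```

The sole disc is back over the socket axis (0.5974, -0.1004) and at z 0.2107, so the form has sunk about 6 mm and straightened. On with the next taps.

>>> apply_moves --moves '[[[0,0,0],[-2,3,0],1],[[0,0,0],[-4.5,6.5,0],1],[[0,0,0],[-7,10,0],1],[[0,0,0],[-9,13,0],1],[[0,0,0],[-9.8,14,2],1],[[0,0,0],[-9.8,14,5],1],[[0,0,0],[-9.8,14,7.5],1],[[0,0,0],[-9.8,14,8.5],1],[[0,0,0],[-9.8,14,8.5],1],[[0,0,0],[-9.8,14,8.5],1]]'

```text
time: 23.2
tool_pos: [0.5972, -0.1015, 0.2694]
tool_rot: [0.001, -0.131, 0.991, -0.0]
contact_force: [-0.0, 0.9, -1.3]
gripper_width: 0.512
grasp_force: 62.7
```

>>> apply_moves --moves '[[[0,0,0],[0,0,0.3],1],[[0,0,0],[0,0,0.6],1],[[0,0,0],[0,0,0.8],1],[[0,0,0],[0,0,0.9],1],[[0,0,0],[0,0,1.0],1],[[0,0,0],[0,0,1.0],1]]'

```text
time: 23.8
tool_pos: [0.5967, -0.1013, 0.2577]
tool_rot: [-0.0, -0.131, 0.991, 0.0]
contact_force: [0.1, 0.1, -3.2]
gripper_width: 0.509
grasp_force: 62.7
```

Now a tap: step down, reading the force.

>>> apply_moves --moves '[[[0,0,0],[0,0,0.1],1],[[0,0,0],[0,0,0.2],1],[[0,0,0],[0,0,0.3],1],[[0,0,0],[0,0,0.4],1],[[0,0,0],[0,0,0.4],1]]'

```text
time: 24.3
tool_pos: [0.5973, -0.1013, 0.2552]
tool_rot: [0.001, -0.131, 0.991, -0.0]
contact_force: [-0.5, -0.1, 3.3]
gripper_width: 0.508
grasp_force: 63.4
```

>>> apply_moves --moves '[[[0,0,0],[0,0,0.1],1],[[0,0,0],[0,0,0.2],1],[[0,0,0],[0,0,0.2],1]]'

```text
time: 24.6
tool_pos: [0.5973, -0.1013, 0.2534]
tool_rot: [0.001, -0.131, 0.991, -0.0]
contact_force: [-0.9, 0.2, 6.8]
gripper_width: 0.509
grasp_force: 63.7
```

>>> apply_moves --moves '[[[0,0,0],[0,0,0.1],1],[[0,0,0],[0,0,0.2],1],[[0,0,0],[0,0,0.3],1],[[0,0,0],[0,0,0.3],1]]'

```text
time: 25.0
tool_pos: [0.5978, -0.1013, 0.2527]
tool_rot: [0.002, -0.131, 0.991, -0.0]
contact_force: [-1.8, 1.6, 12.4]
gripper_width: 0.51
grasp_force: 64.3
```

>>> apply_moves --moves '[[[0,0,0],[0,0,0.1],1],[[0,0,0],[0,0,0.2],1],[[0,0,0],[0,0,0.2],1]]'

```text
time: 25.3
tool_pos: [0.5982, -0.1013, 0.2522]
tool_rot: [0.003, -0.131, 0.991, -0.001]
contact_force: [-3.4, 2.6, 14.8]
gripper_width: 0.51
grasp_force: 64.7
```

>>> apply_moves --moves '[[[0,0,0],[0,0,-0.8],1],[[0,0,0],[0.1,0,-1.5],1],[[0,0,0],[0.1,0,-1.5],1],[[0,0,0],[0.1,0,-1.0],1],[[0,0,0],[0.1,0,-0.7],1],[[0,0,0],[0.1,0,-0.5],1],[[0,0,0],[0.1,0,-0.3],1],[[0,0,0],[0.1,0,-0.15],1],[[0,0,0],[0.1,0,0],1],[[0,0,0],[0.1,0,0.1],1],[[0,0,0],[0.1,0,0.2],1],[[0,0,0],[0.1,0,0.2],1]]'

```text
time: 26.5
tool_pos: [0.5976, -0.1013, 0.2519]
tool_rot: [0.004, -0.131, 0.991, -0.001]
contact_force: [-4.2, 3.4, 18.7]
gripper_width: 0.513
grasp_force: 65.0
```

>>> apply_moves --moves '[[[0,0,0],[0,0,0.05],1],[[0,0,0],[0,0,0.1],1],[[0,0,0],[0,0,0.15],1],[[0,0,0],[0,0,0.15],1]]'

```text
time: 26.9
tool_pos: [0.598, -0.1013, 0.2517]
tool_rot: [0.004, -0.131, 0.991, -0.001]
contact_force: [-5.9, 3.2, 20.8]
gripper_width: 0.513
grasp_force: 65.2
```

>>> apply_moves --moves '[[[0,0,0],[0,0,-0.8],1],[[0,0,0],[0.1,0.1,-1.6],1],[[0,0,0],[0.1,0.1,-1.6],1],[[0,0,0],[0.1,0.1,-1.2],1],[[0,0,0],[0.1,0.1,-0.9],1],[[0,0,0],[0.1,0.1,-0.7],1],[[0,0,0],[0.1,0.1,-0.5],1],[[0,0,0],[0.15,0.15,-0.3],1],[[0,0,0],[0.15,0.15,-0.15],1],[[0,0,0],[0.2,0.2,0],1],[[0,0,0],[0.2,0.2,0.1],1],[[0,0,0],[0.2,0.2,0.1],1]]'

```text
time: 28.1
tool_pos: [0.5961, -0.1003, 0.2511]
tool_rot: [0.005, -0.131, 0.991, -0.001]
contact_force: [-3.7, 2.3, 24.0]
gripper_width: 0.511
grasp_force: 65.4
```

>>> apply_moves --moves '[[[0,0,0],[0.05,0.05,0.05],1],[[0,0,0],[0.05,0.05,0.08],1],[[0,0,0],[0.05,0.05,0.08],1]]'

```text
time: 28.4
tool_pos: [0.5959, -0.1002, 0.2511]
tool_rot: [0.006, -0.131, 0.991, -0.002]
contact_force: [-3.7, 1.0, 25.3]
gripper_width: 0.509
grasp_force: 65.4
```

>>> apply_moves --moves '[[[0,0,0],[0,0,-0.8],1],[[0,0,0],[0,0,-1.6],1],[[0,0,0],[0,0,-1.6],1],[[0,0,0],[0,0,-1.2],1],[[0,0,0],[0,0,-0.9],1],[[0,0,0],[0,0,-0.7],1],[[0,0,0],[0,0,-0.5],1],[[0,0,0],[0,0,-0.3],1],[[0,0,0],[0.05,0.0,-0.15],1],[[0,0,0],[0.05,0.0,0],1],[[0,0,0],[0.05,0.0,0.05],1],[[0,0,0],[0.05,0,0.05],1]]'

```text
time: 29.6
tool_pos: [0.595, -0.0995, 0.2507]
tool_rot: [0.005, -0.131, 0.991, -0.001]
contact_force: [-5.8, 4.3, 26.9]
gripper_width: 0.51
grasp_force: 65.8
```

>>> apply_moves --moves '[[[0,0,0],[0,0,-1],1],[[0,0,0],[0,0,-4],1],[[0,0,0],[2,-1,-8],1],[[0,0,0],[5,-5,-9],1],[[0,0,0],[8,-9,-9],1],[[0,0,0],[10,-13,-9],1],[[0,0,0],[11,-17,-9],1],[[0,0,0],[11,-20,-9],1],[[0,0,0],[11,-22,-9],1],[[0,0,0],[11,-22,-9],1],[[0,0,0],[11,-22,-9],1]]'

```text
time: 30.7
tool_pos: [0.5425, -0.3407, 0.3286]
tool_rot: [-0.001, -0.13, 0.991, 0.002]
contact_force: [0.4, -0.3, -3.0]
gripper_width: 0.51
grasp_force: 62.7
```

```bash
sed -i 's/.599,-.1,.209/.597,-.1,.2055/' k2.py; python3 k2.py; python3 - <<'E'
from h import *
np.set_printoptions(precision=4,suppress=True)
p=manip.grab_frame('scene');A=cv2.resize(p['image'][150:290,190:330,::-1],(400,400),interpolation=cv2.INTER_CUBIC)
p=manip.grab_frame('top');B=cv2.resize(p['image'][150:290,250:390,::-1],(400,400),interpolation=cv2.INTER_CUBIC)
cv2.imwrite('pics/c7.png',np.hstack([A,B]))
plan([.5421,-.3437],.15,105)
E
```

```text
[(array([300.5741, 204.1389]), np.int32(108)), (array([252.6832, 203.8812]), np.int32(101))]
disc [ 0.5959 -0.1009  0.2053] [ 0.1846  0.1687  0.2042 -0.0379]
form [ 0.6018 -0.1004] 173.10948889126408 0.1996188146106177
form [ 0.619  -0.1228] -12.352061542246558 0.2040854647669037
form_sole [(0.75, array([ 0.5933, -0.0998,  0.2057]))]
form [(0.65, array([ 0.5435, -0.3358,  0.2838]))]
form_sole [(0.71, array([ 0.5949, -0.1008,  0.2039]))]
form [(0.73, array([ 0.5993, -0.1006,  0.1242]))]
31.1 [ 0.5432 -0.3404  0.3314] [ 0.1659 -0.1518 -3.2963]
turn z 0.0008048931512301667 shift cm [ 0.182  -0.266  18.1355] axes [[-0.966, -0.26, 0.0], [-0.26, 0.966, -0.0], [-0.0, -0.0, -1.0]]
```

View pics/c7.png

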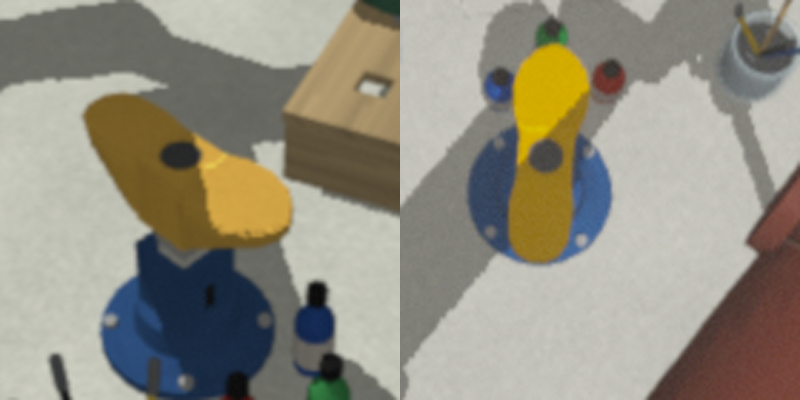

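The disc is at (0.5959, -0.1009, 0.2053), right over the socket axis. The collar sits close to the stand, and the last taps at 28–30 N barely moved it, so the form is home. I'll set the mallet back where it was.

>>> apply_moves --moves '[[[0,0,0],[0.2,-0.3,4],1],[[0,0,0],[0.2,-0.3,8],1],[[0,0,0],[0.2,-0.3,12],1],[[0,0,0],[0.2,-0.3,16],1],[[0,0,0],[0.2,-0.3,20],1],[[0,0,0],[0.2,-0.3,23.5],1],[[0,0,0],[0.2,-0.3,26],1],[[0,0,0],[0.2,-0.3,27.3],1],[[0,0,0],[0.2,-0.3,27.6],1],[[0,0,0],[0.2,-0.3,27.6],1],[[0,0,0],[0.2,-0.3,27.6],1]]'

```text
time: 32.3
tool_pos: [0.5432, -0.3454, 0.0575]
tool_rot: [0.001, -0.131, 0.991, -0.001]
contact_force: [-0.1, 0.3, -2.8]
gripper_width: 0.513
grasp_force: 62.8
```

>>> apply_moves --moves '[[[0,0,0],[0,0,0.15],1],[[0,0,0],[0,0,0.3],1],[[0,0,0],[0,0,0.4],1],[[0,0,0],[0,0,0.4],1],[[0,0,0],[0,0,0.4],1]]'

```text
time: 32.8
tool_pos: [0.5418, -0.3443, 0.0511]
tool_rot: [-0.0, -0.131, 0.991, 0.0]
contact_force: [-0.9, 0.0, -3.6]
gripper_width: 0.511
grasp_force: 62.8
```

>>> apply_moves --moves '[[[0,0,0],[0,0,0.1],1],[[0,0,0],[0,0,0.2],1],[[0,0,0],[0,0,0.3],1],[[0,0,0],[0,0,0.4],1],[[0,0,0],[0,0,0.4],1],[[0,0,0],[0,0,0.4],1]]'

```text
time: 33.4
tool_pos: [0.5419, -0.3443, 0.0471]
tool_rot: [-0.0, -0.131, 0.991, 0.0]
contact_force: [0.1, 0.2, -2.3]
gripper_width: 0.509
grasp_force: 63.0
```

>>> apply_moves --moves '[[[0,0,0],[0,0,0.05],1],[[0,0,0],[0,0,0.1],1],[[0,0,0],[0,0,0.15],1],[[0,0,0],[0,0,0.15],1]]'

```text
time: 33.8
tool_pos: [0.5425, -0.3444, 0.0468]
tool_rot: [0.001, -0.131, 0.991, -0.0]
contact_force: [-1.3, 2.2, 4.3]
gripper_width: 0.509
grasp_force: 63.5
```

On the table (contact). Releasing and backing off upward.

>>> apply_moves --moves '[[[0,0,0],[0,0,-0.1],0],[[0,0,0],[0,0,-0.1],-0.5],[[0,0,0],[0,0,-0.1],-1],[[0,0,0],[0,0,-0.1],-1],[[0,0,0],[0,0,-0.1],-1],[[0,0,0],[0,0,-0.1],-1],[[0,0,0],[0,0,-2],-1],[[0,0,0],[0,0,-6],-1],[[0,0,0],[0,0,-11],-1],[[0,0,0],[0,0,-16],-1],[[0,0,0],[2,0,-20],-1],[[0,0,0],[5,0,-22],-1],[[0,0,0],[5,0,-22],-1],[[0,0,0],[5,0,-22],-1]]'

```text
time: 35.2
tool_pos: [0.4936, -0.3575, 0.2659]
tool_rot: [0.001, -0.13, 0.991, -0.0]
contact_force: [0.3, 0.3, 0.5]
gripper_width: 0.999
grasp_force: 0.0
```

```bash
python3 k2.py; python3 - <<'E'
from h import *
np.set_printoptions(precision=4,suppress=True)
for n in('top','scene'):
    p=manip.grab_frame(n)
    for l in('mallet','mallet_grip'): print(l,[(x['score'],w(p,x['location'])) for x in manip.spot_point(p,l)[:1]])
save(p,'end.png')
E
```

```text
[(array([300.5   , 204.1346]), np.int32(104)), (array([252.8235, 203.902 ]), np.int32(102))]
disc [ 0.596  -0.1007  0.2051] [ 0.161   0.1472  0.1781 -0.0331]
form [ 0.6011 -0.1   ] 173.49423830534167 0.19955433485266005
form [ 0.6179 -0.1227] -12.889817930027593 0.20596831011040884
form_sole [(0.7, array([ 0.5945, -0.1021,  0.2085]))]
form [(0.61, array([ 0.5961, -0.0993,  0.1207]))]
form_sole [(0.6, array([ 0.5953, -0.0999,  0.2056]))]
form [(0.74, array([ 0.5971, -0.1028,  0.1222]))]
35.6 [ 0.4938 -0.3569  0.2645] [ 0.4157  0.4288 -0.1089]
mallet [(0.75, array([ 0.5426, -0.341 ,  0.003 ]))]
mallet_grip []
mallet [(0.84, array([ 0.5417, -0.3465,  0.0025]))]
mallet_grip [(0.75, array([ 0.4808, -0.3641,  0.0358]))]
```

View pics/end.png

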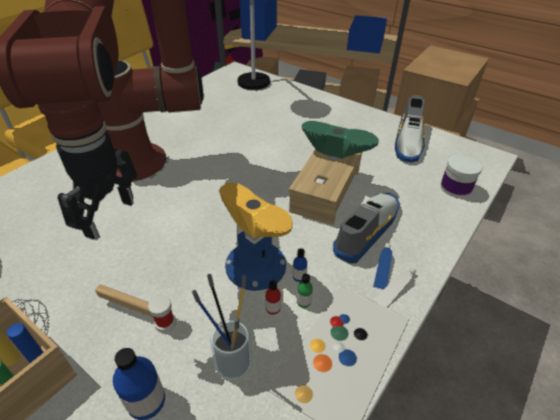

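The form stands in the stand at (256,210), the mallet is back on its face at (163,313), the other things are untouched, and the gripper is clear. Handing in.

```bash
python3 -c "
from plant import manip
print(manip.job_done())"
```

```text
the job is handed in; nothing more can be done
None
```

I handed the job in at about 36 s: the yellow form looks wedged upright in the stand after taps of up to about 30 N (tightness judged by it barely sinking further, not measured directly), the mallet is back on the table standing on its face, and nothing else was touched.

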